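# Tip a tube block onto its back and park it against the stop rail

### The job

The grey 24-well tube block has been left standing on its end. Push it over towards the dark steel stop rail so that it lies flat with its wells facing up, then push it along the bench until its leading end sits flush against the rail, whole width on the rail. Only push it, never pick it up or carry it, and leave the other things on the bench where they are.

Things in the scene. Friction and masses are not known exactly. Their poses are not given: they have to be found in the camera images.
- block: the tube block, a rigid box about 0.45 kg, standing on one end. Origin: centre of that end. Own x: its 85 mm width; y: its 45 mm thickness; z: its 130 mm length, up at the start. The face looking to own +y has 24 round wells and looks away from the rail, up to 20 degrees off square; the opposite half is black. Pushed near the top of the wells face it topples to lie with own +y up, own +z towards the rail
- block_center (a point): middle of the block: 65 mm above the bench when it stands on end, 22.5 mm when it lies flat
- block_head (a point): centre of the block's upper 85 x 45 mm end (130 mm from the origin along own z); once the block lies flat (45 mm high) this is the leading end, 40 to 120 mm short of the rail
- block_heel (a point): middle of the 85 mm long lower edge on the black side, about which the block topples; it stays on the bench throughout
- rail: the dark steel stop rail, fixed to the bench: a bar 300 mm long, 22 mm wide, 30 mm high. Origin at bench height in the middle of its front face, the face that looks at the block. Own x runs along the rail, own y points square out of the front face towards the block
- bottle: a capped clear glass bottle, 60 mm across, 110 mm tall; its origin is the centre of its underside; a bystander
- jar: a capped white jar, 56 mm across, 70 mm tall; its origin is the centre of its underside; a bystander
- cap: a loose red screw cap lying flat, 36 mm across, 18 mm high; its origin is the centre of its underside; a bystander
- tipbox: an open pipette-tip box, 85 x 120 mm and 50 mm high with yellow top and clear tips; its clear lid stands open at its +x side, up to 125 mm high and 76 mm out from the origin along +x; its origin is the centre of its underside; a bystander
Things that resemble listed ones, but are neither listed nor needed, are in the scene too. Leave any green or orange look-alike of the block alone.

How it is judged:
By the outcome, as a careful person would: the job done as asked, in the order asked, and still so for the second after the job is handed in, with the robot touching nothing.
It also fails if it takes over 45 s, if anything falls off the work surface, if the arm or the gripper's body presses on something with over 40 N, if the wrist force passes 120 N, or if a joint passes its speed limit or range.

### The arm

A 7-joint arm with a two-finger parallel gripper is mounted at the origin on the work surface. World frame = base frame: x ahead of the robot, y to its left, z up, the work surface at z = 0. Lengths are in m, angles in degrees, forces in N, time in s.
With the tool pointing down it reaches from about 0.425 to 0.875 m from the base axis. Payload 4.7 kg.
Tool frame: the origin (TCP) lies at the very end of the fingers, on their centre line; the grasp point (between the pads) lies env.grip_point_offset behind it (env.grip_point_offset is the distance from the TCP to the grasp point, in m); z points along the fingers, y is the direction in which the jaws open and shut (so a half turn about z gives the same grasp; the last joint's range is limited). The gripper opens to 87 mm and grips with 3 to 60 N. Pads are 19 mm wide; open, the fingers measure 117 mm over their backs; the gripper's body (75 mm by 190 mm) begins 51 mm behind the grasp point.
Start: joints at [-62.848, 18.392, -4.016, 83.108, 1.295, 78.541, -3.26], TCP at [0.288, 0.582, 0.223] pointing down, gripper open.
Joint ranges: [-163.93, 163.93], [-17.29, 119.83], [-79.2, 71.16], [3.27, 140.29], [-89.18, 269.18], [5.43, 117.66], [-154.24, 154.24]. Speed limits (degrees/s): [147.25, 147.25, 180, 180, 180, 180, 180].

### API

Orientations are given as [roll, pitch, yaw] about the fixed x, y, z axes, in that order (R = Rz(yaw) Ry(pitch) Rx(roll)).
In Python, from cell import env gives the robot as it stands.
- The arm moves only by the tool send_rows, never from a script. Its argument "plan" is a list of rows, each a list of 7 numbers: the finger opening in mm, from 0 to 87, then the shift along the tool's x, y, z in mm, then the turn, a rotation vector about the tool's x, y, z in rad. A call has 1 to 12 rows; each row shifts and turns the commanded pose from where the row before left it, along the tool's axes as they then stand; what a row does not reach is not made up. A row lasts 1/10 s, in which the tool goes at most 50 mm and 8.59 degrees, less where a joint would pass 70% of its speed; a pose out of reach is approached as far as the arm can. A call is refused whole if a number of a shift passes 50 or a number of a turn 0.15, either way. A call with a gripper value outside its range is refused whole. The fingers move at their own pace and stop on an object; "grip_force" is the grip in N (left out, the last holds). Time passes only in rows, so rows that do not move let the fingers close. It gives the time, the measured TCP pose, the force and the opening at its end, in the units of the state.
- env.get_obs(): the state, without advancing time (a new reading comes with each control period).
- env.read_camera(name): name is "scene" or "top" or "wrist"; returns the picture (480x640x3 uint8, red, green, blue); there is no depth.
- env.get_calibration(name): a dict with "fx", "fy", "cx", "cy" (pixels), "extrinsics" (4x4, takes a point from camera to world coordinates). Camera axes: x right, y down, z forward; pixel columns grow to the right and rows downward; lengths in m; the calibration is good to about 2 mm. The wrist camera is an equidistant fisheye: a pixel r from the principal point sees the ray r / f radians off the axis. A picture is of the moment at which its call begins: read the wrist's pose just before it. get_calibration takes no time and is no camera call; for the wrist camera it gives the pose at the moment of the call.
- env.sign_off(): hands the job in, once; it reports no verdict.
Trained networks look in the newest picture that a camera, given by its name, has taken for a name from the list of things; names that differ only in an ending like _2 or _b are one class to them, and where a whole thing is asked for, a point or a joint stands for the part that bears it (a point fixed in the world has none). Each returns a list of dicts, best first, with "confidence" (0 to 1); they miss things now and then, are a little off and sometimes report something else, mostly with a low value. They report only what shows in the picture. A call takes as long as a camera call. They do not tell look-alikes from the thing itself.
- env.regions_of(camera, query): "region" (480x640 bool, what is visible of it) and "rect" ([left, top, right, bottom] in pixels, round what is visible of it).
The state is a dict: "time_s": time; "qpos": joint angles; "joint_velocities": joint speeds; "effort": joint torques, N m; "tool_pos": TCP position; "tool_rot": TCP orientation; "force": force on the tool from outside, world axes, zero at the start; "wrist_torque": the same for the moment, N m; "grip_width": finger opening in m.
Only numpy, scipy, OpenCV 4.12 (cv2) and the standard library are available. Lean on these libraries where they do the work, as an engineer would, in place of code of your own. Each camera call takes 0.05 s, during which the arm holds its last target. There are 200 camera calls.

## Working session

There is one attempt and no reset: what is moved stays moved. The work goes in short steps, Python scripts to look and compute and a tool call to move; the robot and the scene stay as the last step left them, time stands still between calls to the robot, and variables do not carry over. Pictures are saved under pics/ and viewed, about 8 in all and at most 12, crops included, and the job is handed in when it is done.

Besides the shell and the picture viewer there is one more tool, called after ">>>" as name([rows], argument=value, ...), one row to a line, values as JSON. send_rows: Moves the arm, as the interface text tells. Its arguments: {"type":"object","properties":{"plan":{"type":"array"},"grip_force":{"type":"number"}},"required":["plan"]}

```bash
ls; mkdir -p pics; python3 - <<'E'
from cell import env
import cv2,json,numpy as np
o=env.get_obs();print({k:np.round(v,3).tolist() for k,v in o.items()})
for c in("scene","top"):
    im=env.read_camera(c);cv2.imwrite(f"pics/{c}0.png",im[:,:,::-1])
    k=env.get_calibration(c);print(c,{a:np.round(b,4).tolist() for a,b in k.items()})
    for n in("block","rail","bottle","jar","cap","tipbox"):
        for r in env.regions_of(c,n):print(c,n,round(r["confidence"],2),np.round(r["rect"]).tolist(),int(r["region"].sum()))
E
```

```text
pics
{'time_s': 0.0, 'qpos': [-62.848, 18.439, -4.015, 83.176, 1.295, 78.541, -3.261], 'joint_velocities': [0.067, -0.02, 0.01, 0.057, 0.052, 0.075, -0.01], 'effort': [-0.0, -49.127, -0.404, -31.253, -0.064, 0.044, 0.0], 'tool_pos': [0.288, 0.582, 0.221], 'tool_rot': [-179.889, 0.006, 153.656], 'force': [0.397, 0.501, 0.173], 'wrist_torque': [0.046, 0.0, -0.017], 'grip_width': 0.087}
scene {'fx': 453.4782, 'fy': 453.4782, 'cx': 307.5739, 'cy': 240.3416, 'extrinsics': [[-0.7252, 0.349, -0.5935, 1.0634], [0.6885, 0.3605, -0.6293, 0.5621], [-0.0056, -0.865, -0.5017, 0.5371], [0.0, 0.0, 0.0, 1.0]]}
scene block 0.87 [267.0, 213.0, 317.0, 282.0] 2956
scene block 0.87 [331.0, 188.0, 370.0, 250.0] 1811
scene block 0.62 [347.0, 220.0, 399.0, 293.0] 3195
scene rail 0.71 [184.0, 207.0, 287.0, 261.0] 1501
scene rail 0.24 [267.0, 212.0, 319.0, 284.0] 2925
scene bottle 0.82 [158.0, 234.0, 194.0, 294.0] 1491
scene jar 0.56 [206.0, 192.0, 230.0, 225.0] 684
scene cap 0.59 [214.0, 291.0, 234.0, 309.0] 294
scene tipbox 0.55 [453.0, 309.0, 562.0, 404.0] 6413
top {'fx': 528.7783, 'fy': 528.7783, 'cx': 313.6647, 'cy': 242.491, 'extrinsics': [[0.0018, -0.9802, 0.1982, 0.3507], [-0.9999, -0.005, -0.0158, 0.0596], [0.0165, -0.1981, -0.98, 1.2092], [0.0, 0.0, 0.0, 1.0]]}
top block 0.96 [328.0, 311.0, 368.0, 359.0] 1045
top block 0.87 [269.0, 274.0, 304.0, 322.0] 1047
top block 0.86 [331.0, 230.0, 361.0, 281.0] 983
top rail 0.91 [427.0, 195.0, 443.0, 327.0] 1562
top bottle 0.86 [381.0, 160.0, 417.0, 195.0] 734
top jar 0.6 [463.0, 255.0, 498.0, 282.0] 624
top cap 0.65 [346.0, 184.0, 358.0, 201.0] 187
top tipbox 0.61 [426.0, 195.0, 442.0, 329.0] 1493
top tipbox 0.58 [107.0, 242.0, 184.0, 306.0] 3833
```

View pics/scene0.png

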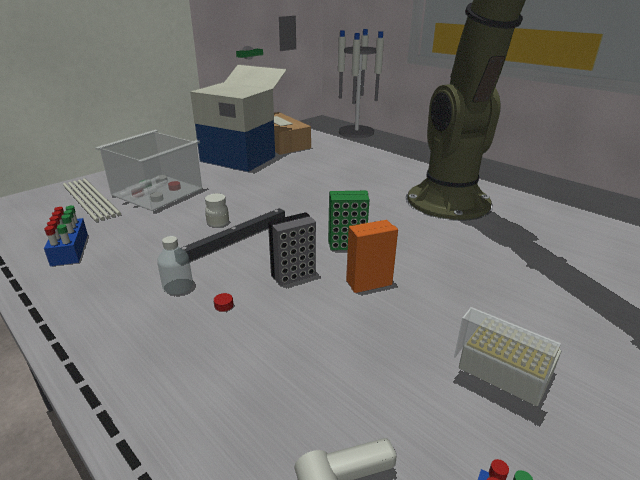

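View pics/top0.png

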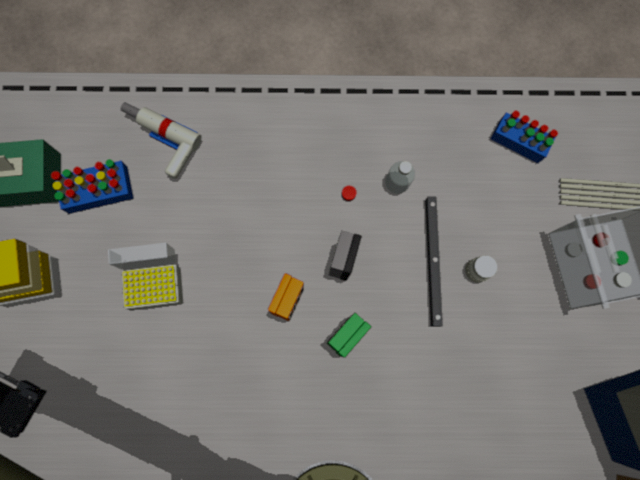

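The candidates for the grey block are:
- Grey and black box with wells: scene (293,249), top (345,255).
- Green look-alike: scene (349,220), top (350,335).
- Orange look-alike: scene (371,257), top (286,297).

I choose the grey one. The rail is at top (434,262), towards world −y. Next I fit box models to the masks and crop the block to check the choice.

```bash
cat > h.py <<'E'
from cell import env
import cv2,numpy as np
from scipy.optimize import minimize
def proj(c,P,k=None):
    k=k or env.get_calibration(c);T=np.linalg.inv(k["extrinsics"])
    q=np.asarray(P)@T[:3,:3].T+T[:3,3]
    return np.c_[k["fx"]*q[:,0]/q[:,2]+k["cx"],k["fy"]*q[:,1]/q[:,2]+k["cy"]]
def ray(c,uv,z):
    k=env.get_calibration(c);E=np.array(k["extrinsics"])
    d=E[:3,:3]@[(uv[0]-k["cx"])/k["fx"],(uv[1]-k["cy"])/k["fy"],1]
    return E[:3,3]+d*(z-E[2,3])/d[2]
def box(p,s):  # p=x,y,yaw deg; s=sizes lx,ly,lz ; base centre
    a=np.radians(p[2]);R=np.array([[np.cos(a),-np.sin(a)],[np.sin(a),np.cos(a)]])
    return np.array([[*(np.array(p[:2])+R@[i*s[0]/2,j*s[1]/2]),z] for i in(-1,1) for j in(-1,1) for z in(0,s[2])])
def fit(masks,s,p0):
    ks={c:env.get_calibration(c) for c in masks}
    S=4; big={c:cv2.resize(m.astype(np.uint8),None,fx=S,fy=S,interpolation=cv2.INTER_NEAREST) for c,m in masks.items()}
    def cost(p):
        t=0
        for c,m in big.items():
            h=cv2.convexHull(((proj(c,box(p,s),ks[c])+.5)*S-.5).astype(np.float32))
            g=np.zeros_like(m);cv2.fillConvexPoly(g,np.round(h*16).astype(np.int32),1,shift=4)
            t+=1-(g&m).sum()/(g|m).sum()
        return t
    p=np.array(p0,float)
    for _ in range(3):
        r=minimize(cost,p,method="Nelder-Mead",options=dict(initial_simplex=[p]+[p+d for d in np.diag([.01,.01,6])],xatol=1e-4,fatol=1e-5));p=r.x
    return p,r.fun
def find(c,n,uv):
    return min(env.regions_of(c,n),key=lambda r:np.hypot((r["rect"][0]+r["rect"][2])/2-uv[0],(r["rect"][1]+r["rect"][3])/2-uv[1]))
E
python3 - <<'E'
from h import *
t=env.read_camera("top");s=env.read_camera("scene")
mt=find("top","block",(345,255))["region"];ms=find("scene","block",(293,249))["region"];mr=find("top","rail",(434,262))["region"]
p0=ray("top",(345,255),.065);print(p0)
for m in({"top":mt},{"scene":ms},{"top":mt,"scene":ms}):
    b,f=fit(m,(.085,.045,.13),[p0[0],p0[1],-10+0]);print(list(m),b,f)
r0=ray("top",(434,262),.015)
r,f2=fit({"top":mr},(.3,.022,.03),[r0[0],r0[1],0]);print("rail",r,f2)
for n,uv,z in(("bottle",(399,180),.055),("jar",(480,268),.035),("cap",(352,193),.009),("tipbox",(145,275),.025)):
    q=find("top",n,uv)["rect"];print(n,ray("top",((q[0]+q[2])/2,(q[1]+q[3])/2),z)[:2])
for n,uv in(("green",(350,335)),("orange",(286,297))):print(n,ray("top",uv,.065)[:2])
def draw(c,im,x0,y0,w,h,S):
    o=cv2.resize(im[y0:y0+h,x0:x0+w,::-1],None,fx=S,fy=S,interpolation=cv2.INTER_CUBIC)
    for p,sz,col in((b,(.085,.045,.13),(0,255,255)),(r,(.3,.022,.03),(255,0,255))):
        q=((proj(c,box(p,sz))-[x0,y0]+.5)*S).astype(int)
        for i in range(8):
            for j in range(i):
                if bin(i^j).count("1")==1:cv2.line(o,tuple(map(int,q[i])),tuple(map(int,q[j])),col,1)
    return cv2.resize(o,(600,int(600*h/w)))
A=draw("top",t,315,185,140,160*140//140-20,4);B=draw("scene",s,180,190,150,110,4)
cv2.imwrite("pics/fit1.png",cv2.resize(np.vstack([A,B]),(346,600)) if 0 else np.hstack([cv2.resize(A,(400,400)),cv2.resize(B,(400,400))]))
E
```

```text
[ 0.55431005 -0.02778505  0.065     ]
['top'] [  0.5518686   -0.02447314 -16.48396279] 0.09666029982057067
['scene'] [ 0.54732677 -0.02965975 -0.76570041] 0.07301925473328774
['top', 'scene'] [  0.55168072  -0.02442241 -16.54843046] 0.18087479237063842
rail [ 0.55177588 -0.23354231  0.36534191] 0.07853441622873103
bottle [ 0.74160008 -0.15442288]
jar [ 0.52403091 -0.33569012]
cap [ 0.71079914 -0.04558573]
tipbox [0.51109802 0.42134314]
green [ 0.3809275  -0.03674485]
orange [0.46154149 0.10077955]
```

View pics/fit1.png

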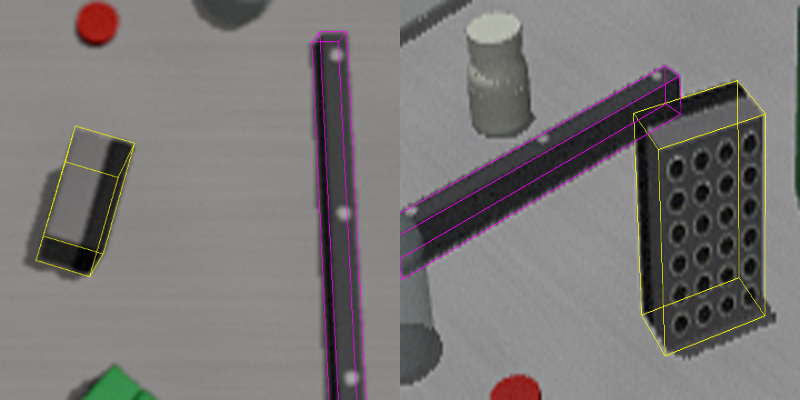

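The crop confirms the choice: the grey block has its wells towards +y and its black half towards the rail, and the fits overlay well. Next I check the clearance of the look-alikes and the rail ends, and work out the first move.

```bash
python3 - <<'E'
from h import *
print(env.grip_point_offset)
env.read_camera("top")
for n,uv in(("green",(348,335)),("orange",(286,297))):
    m=find("top","block",uv)["region"];p0=ray("top",uv,.065)
    b,f=min((fit({"top":m},(.085,.045,.13),[p0[0],p0[1],a]) for a in(-60,-30,0,30,60)),key=lambda r:r[1]);print(n,b,f);print(np.round(box(b,(.085,.045,.13))[::2,:2],3).tolist())
o=env.get_obs();b=np.array([.5517,-.0244]);a=np.radians(-16.5);n=np.array([-np.sin(a),np.cos(a)])
from scipy.spatial.transform import Rotation as Ro
R=Ro.from_euler("xyz",o["tool_rot"],degrees=True).as_matrix()
tgt=np.r_[b+n*(.0225+.055),.221];print("tgt",tgt,"d world",tgt-o["tool_pos"],"tool yaw",o["tool_rot"])
print("shift in tool",R.T@(tgt-o["tool_pos"])*1000)
E
```

```text
0.0187
green [ 3.80758238e-01 -3.03971354e-02  1.38440101e+02] 0.0502029847332609
[[0.427, -0.042], [0.398, -0.075], [0.364, 0.015], [0.334, -0.019]]
orange [  0.45944983   0.09935724 -23.85006836] 0.0872925664923846
[[0.411, 0.096], [0.43, 0.137], [0.489, 0.062], [0.507, 0.103]]
tgt [0.57371119 0.04990853 0.221     ] d world [ 0.28524641 -0.5325818  -0.00156094] tool yaw [1.79997841e+02 8.13711094e-04 1.53655047e+02]
shift in tool [-491.96645111 -350.68206513    1.55471107]
```

>>> send_rows([
  [40, -35, -25, 0, 0, 0, 0],
  [40, -35, -25, 0, 0, 0, 0],
  [40, -35, -25, 0, 0, 0, 0],
  [40, -35, -25, 0, 0, 0, 0],
  [40, -35, -25, 0, 0, 0, 0],
  [40, -35, -25, 0, 0, 0, 0],
  [40, -35, -25, 0, 0, 0, 0],
  [40, -35, -25, 0, 0, 0, 0],
  [40, -35, -25, 0, 0, 0, 0],
  [40, -35, -25, 0, 0, 0, 0],
  [40, -35, -25, 0, 0, 0, 0],
  [40, -35, -25, 0, 0, 0, 0],
])

```text
time_s: 2.5
tool_pos: [0.5324, 0.1257, 0.2229]
tool_rot: [179.9, 0.0, 153.7]
force: [1.0, -0.4, 0.5]
grip_width: 0.0405
```

>>> send_rows([
  [40, -35, -25, 0, 0, 0, 0],
  [40, -35, -25, 0, 0, 0, 0],
  [40, 0, 0, 0, 0, 0, 0.14],
  [40, 0, 0, 0, 0, 0, 0.14],
  [40, 0, 0, 0, 0, 0, 0.14],
  [40, 0, 0, 0, 0, 0, 0.14],
  [40, 0, 0, 0, 0, 0, 0.14],
  [40, 0, 0, 0, 0, 0, 0.14],
  [40, 0, 0, 0, 0, 0, 0.14],
  [40, 0, 0, 0, 0, 0, 0.14],
  [40, 0, 0, 0, 0, 0, 0.14],
  [40, 0, 0, 0, 0, 0, 0.14],
])

```text
time_s: 3.7
tool_pos: [0.5723, 0.0515, 0.2227]
tool_rot: [180.0, -0.0, 73.1]
force: [-0.3, 0.5, 0.4]
grip_width: 0.0397
```

>>> send_rows([
  [40, 0, 0, 38, 0, 0, 0],
  [40, 0, 0, 38, 0, 0, 0],
  [40, 0, 0, 37, 0, 0, 0],
  [40, -10, 0, 0, 0, 0, 0],
  [40, -10, 0, 0, 0, 0, 0],
  [40, -10, 0, 0, 0, 0, 0],
])

```text
time_s: 4.3
tool_pos: [0.5651, 0.0212, 0.112]
tool_rot: [179.8, -0.1, 73.4]
force: [0.8, -0.2, -0.7]
grip_width: 0.0399
```

```bash
python3 - <<'E'
from h import *
t=env.read_camera("top");s=env.read_camera("scene")
A=cv2.resize(t[150:350,260:460,::-1],(400,400));B=cv2.resize(s[140:340,180:430,::-1],(400,320))
cv2.imwrite("pics/pre2.png",np.hstack([A,cv2.copyMakeBorder(B,0,80,0,0,0)]))
E
```

```text
(no output)
```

View pics/pre2.png

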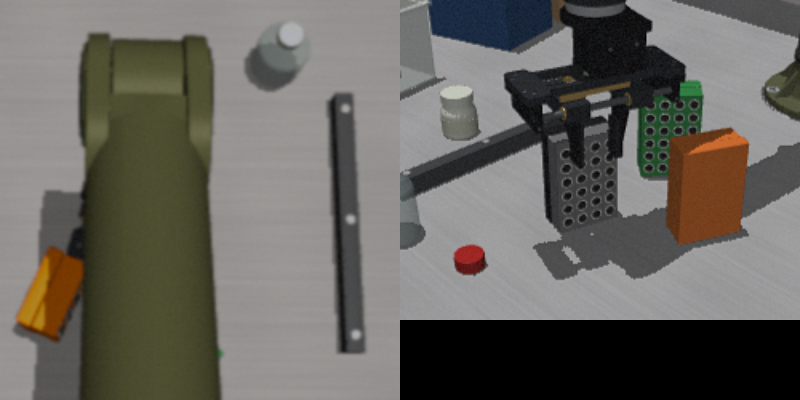

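The picture shows both fingers in front of the wells face near its top at crop (595,140), roughly centred. The body clears the orange box. Now I push.

>>> send_rows([
  [40, -10, 0, 0, 0, 0, 0],
  [40, -8, 0, 0, 0, 0, 0],
  [40, -8, 0, 0, 0, 0, 0],
  [40, -8, 0, 0, 0, 0, 0],
  [40, -8, 0, 0, 0, 0, 0],
  [40, -8, 0, 0, 0, 0, 0],
])

```text
time_s: 5.0
tool_pos: [0.5491, -0.0261, 0.1094]
tool_rot: [-180.0, 0.0, 73.4]
force: [0.2, -0.5, -0.3]
grip_width: 0.0395
```

>>> send_rows([
  [40, -8, 0, 0, 0, 0, 0],
  [40, -8, 0, 0, 0, 0, 0],
  [40, 0, 0, 0, 0, 0, 0],
  [40, 0, 0, 0, 0, 0, 0],
  [40, 0, 0, 0, 0, 0, 0],
])

```text
time_s: 5.5
tool_pos: [0.545, -0.0401, 0.1096]
tool_rot: [180.0, -0.0, 73.5]
force: [-0.4, -0.2, 0.6]
grip_width: 0.0403
```

```bash
python3 - <<'E'
from h import *
s=env.read_camera("scene")
cv2.imwrite("pics/top3.png",cv2.resize(s[140:340,180:430,::-1],(500,400)))
E
```

```text
(no output)
```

View pics/top3.png

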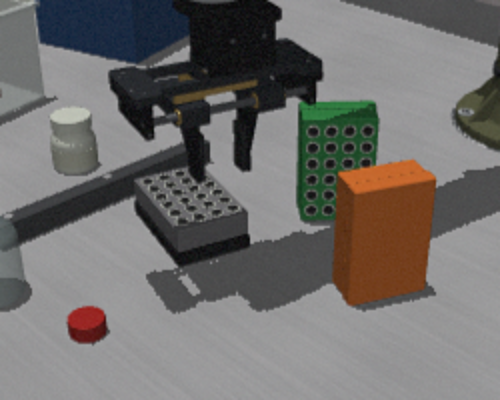

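The block has toppled and lies flat with its wells up at (190,210) in the crop. Next I retreat and measure its pose.

>>> send_rows([
  [40, 20, 0, 0, 0, 0, 0],
  [40, 20, 0, 0, 0, 0, 0],
  [40, 20, 0, 0, 0, 0, 0],
  [40, 0, 0, 0, 0, 0, 0],
])

```text
time_s: 5.95
tool_pos: [0.5626, 0.0211, 0.1094]
tool_rot: [-180.0, -0.1, 73.8]
force: [-0.5, 0.3, -0.5]
grip_width: 0.04
```

```bash
python3 - <<'E'
from h import *
s=env.read_camera("scene")
r=find("scene","block",(275,240));print(r["rect"],r["confidence"])
p0=ray("scene",((r["rect"][0]+r["rect"][2])/2,(r["rect"][1]+r["rect"][3])/2),.0225)
b,f=fit({"scene":r["region"]},(.085,.13,.045),[p0[0],p0[1],-16]);print(b,f)
x0,y0,w,h,S=200,180,140,110,5
o=cv2.resize(s[y0:y0+h,x0:x0+w,::-1],None,fx=S,fy=S,interpolation=cv2.INTER_CUBIC)
q=((proj("scene",box(b,(.085,.13,.045)))-[x0,y0]+.5)*S).astype(int)
for i in range(8):
    for j in range(i):
        if bin(i^j).count("1")==1:cv2.line(o,tuple(map(int,q[i])),tuple(map(int,q[j])),(0,255,255),1)
cv2.imwrite("pics/fit4.png",o)
E
```

```text
[243.8, 224.2, 306.8, 273.5] 0.81
[  0.52425339  -0.1182505  -17.95299941] 0.0976378408072397
```

View pics/fit4.png

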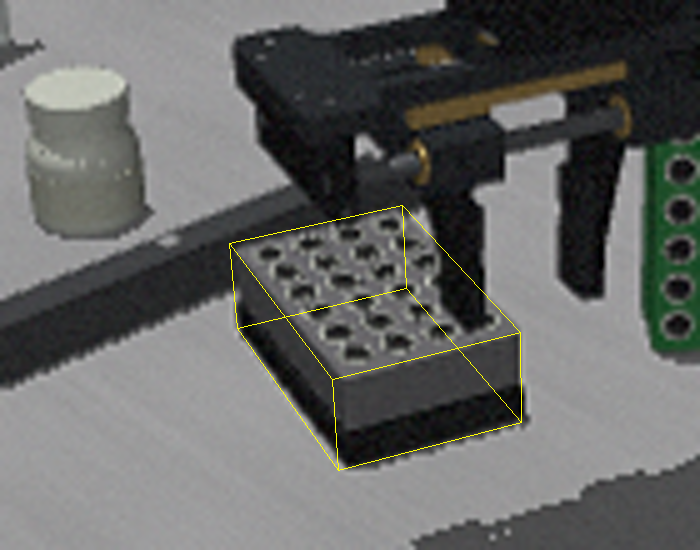

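The fit overlays the lying block tightly: centre (0.524,−0.118), yaw −18°. The leading corner is about 30 mm short of the rail. I'll close in at height to clear the orange box, then lower behind the heel end.

>>> send_rows([
  [40, -25, 2, 0, 0, 0, 0.015],
  [40, -25, 2, 0, 0, 0, 0.015],
  [40, 0, 0, 31, 0, 0, 0],
  [40, 0, 0, 31, 0, 0, 0],
  [40, 0, 0, 30, 0, 0, 0],
  [40, 0, 0, 0, 0, 0, 0],
])

```text
time_s: 6.65
tool_pos: [0.5468, -0.0354, 0.0141]
tool_rot: [-179.6, 0.2, 71.5]
force: [-0.4, -0.6, -0.1]
grip_width: 0.0398
```

>>> send_rows([
  [40, -7, 0, 0, 0, 0, 0],
  [40, -4, 0, 0, 0, 0, 0],
  [40, -4, 0, 0, 0, 0, 0],
  [40, -4, 0, 0, 0, 0, 0],
  [40, -3, 0, 0, 0, 0, -0.03],
  [40, -3, 0, 0, 0, 0, -0.03],
  [40, -3, 0, 0, 0, 0, -0.03],
  [40, 0, 0, 0, 0, 0, 0],
])

```text
time_s: 7.45
tool_pos: [0.5432, -0.0581, 0.0186]
tool_rot: [179.9, -0.1, 76.9]
force: [-0.1, 3.3, 2.8]
grip_width: 0.0401
```

```bash
cat > look.py <<'E'
import sys
from h import *
s=env.read_camera("scene")
r=find("scene","block",(265,240));print(r["rect"],r["confidence"])
p0=ray("scene",((r["rect"][0]+r["rect"][2])/2,(r["rect"][1]+r["rect"][3])/2),.0225)
b,f=fit({"scene":r["region"]},(.085,.13,.045),[p0[0],p0[1],-8]);print(b,f)
print("front corners",box(b,(.085,.13,.045))[[0,4],:2])
x0,y0,w,h,S=180,170,160,120,5
o=cv2.resize(s[y0:y0+h,x0:x0+w,::-1],None,fx=S,fy=S,interpolation=cv2.INTER_CUBIC)
for p,sz in((b,(.085,.13,.045)),([.5518,-.2335,.37],(.3,.022,.03))):
    q=((proj("scene",box(p,sz))-[x0,y0]+.5)*S).astype(int)
    for i in range(8):
        for j in range(i):
            if bin(i^j).count("1")==1:cv2.line(o,tuple(map(int,q[i])),tuple(map(int,q[j])),(0,255,255),1)
cv2.imwrite(sys.argv[1],o)
E
python3 look.py pics/push5.png
```

```text
[327.2, 189.3, 369.8, 248.9] 0.96
[  0.26945761  -0.12733803 -42.68676255] 0.31918948741097397
front corners [[ 0.19414774 -0.14630309]
 [ 0.25662879 -0.20393223]]
```

View pics/push5.png

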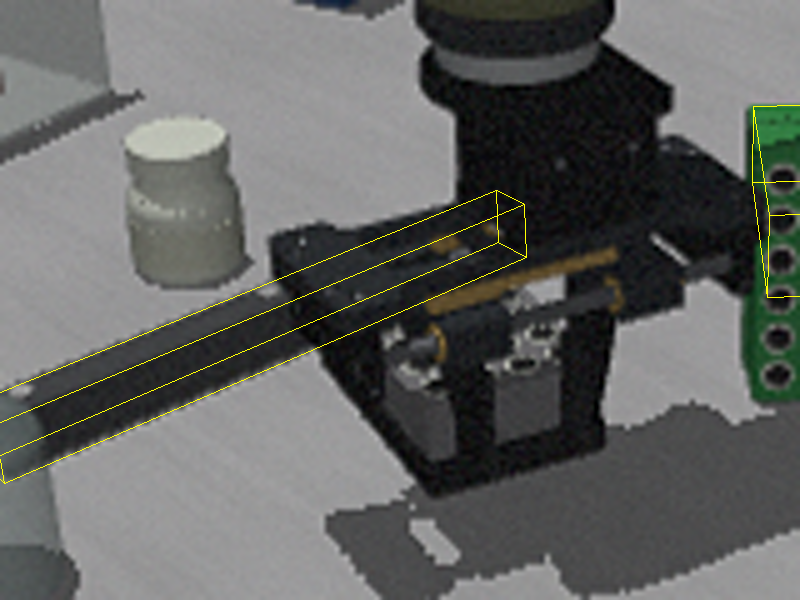

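The gripper hides the block, but both fingers sit at its heel end at crop (420,420) and (580,400), and the contact force is about 3 N. I continue, turning to square.

>>> send_rows([
  [40, -2, 0, 0, 0, 0, -0.03],
  [40, -2, 0, 0, 0, 0, -0.03],
  [40, -2, 0, 0, 0, 0, -0.03],
  [40, -2, 0, 0, 0, 0, -0.03],
  [40, -2, 0, 0, 0, 0, -0.03],
  [40, -2, 0, 0, 0, 0, -0.03],
  [40, -2, 0, 0, 0, 0, -0.03],
  [40, -2, 0, 0, 0, 0, -0.02],
  [40, 0, 0, 0, 0, 0, 0],
])

```text
time_s: 8.45
tool_pos: [0.5403, -0.0707, 0.0177]
tool_rot: [-179.9, -0.3, 90.1]
force: [-1.4, 10.5, 4.5]
grip_width: 0.0399
```

>>> send_rows([
  [40, -2, 0, 0, 0, 0, 0],
  [40, -2, 0, 0, 0, 0, 0],
  [40, 0, 0, 0, 0, 0, 0],
])

```text
time_s: 8.75
tool_pos: [0.5402, -0.0708, 0.0178]
tool_rot: [-179.8, -0.6, 90.2]
force: [-2.7, 16.4, 7.0]
grip_width: 0.0403
```

The force rises to 16 N with no more travel, so the block is against the rail. I back off and check whether it is flush.

>>> send_rows([
  [40, 10, 0, 0, 0, 0, 0],
  [40, 25, 0, 0, 0, 0, 0],
  [40, 20, 0, -30, 0, 0, 0],
  [40, 10, 0, -45, 0, 0, 0],
  [40, 20, 0, -45, 0, 0, 0],
  [40, 40, 0, -20, 0, 0, 0],
  [40, 0, 0, 0, 0, 0, 0],
])

```text
time_s: 9.45
tool_pos: [0.5429, 0.052, 0.1612]
tool_rot: [179.6, -0.2, 90.4]
force: [-1.0, 0.2, -0.8]
grip_width: 0.0398
```

```bash
python3 look.py pics/push6.png
```

```text
[236.6, 216.6, 296.3, 266.7] 0.84
[  0.52237413  -0.15279748 -14.7040858 ] 0.05054336373762003
front corners [[ 0.46476727 -0.20488107]
 [ 0.5469835  -0.22645636]]
```

View pics/push6.png

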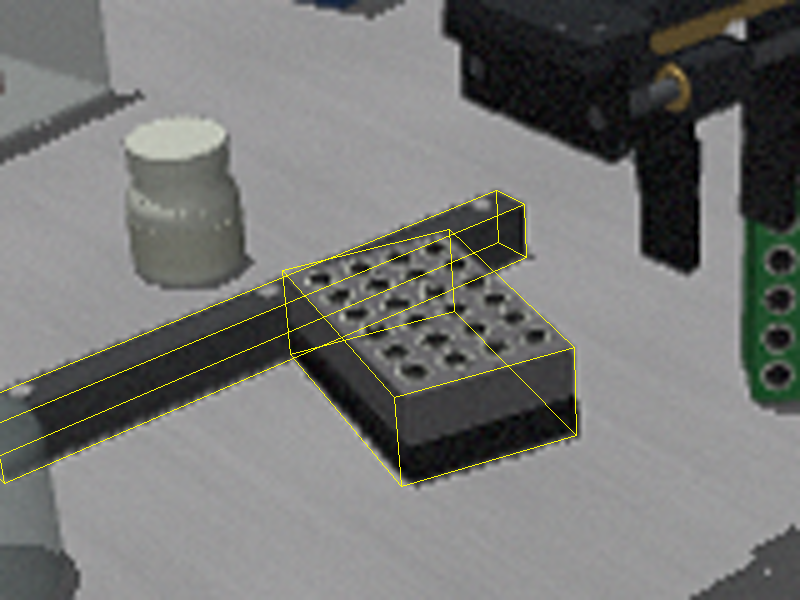

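The block is still turned −15°, with its +x leading corner at about (0.547,−0.2265) on the rail. It jammed there, because a −y push has little leverage. I'll push the heel sideways (−x) from its +x side with the tool turned to yaw 0, which also keeps the gripper body away from the bottle, and then do the final push.

>>> send_rows([
  [40, -45, 16, 0, 0, 0, 0],
  [40, -45, 16, 0, 0, 0, 0],
  [40, -45, 16, 0, 0, 0, 0],
  [40, -45, 15, 0, 0, 0, 0],
  [40, 0, 0, 0, 0, 0, 0],
])

```text
time_s: 10.05
tool_pos: [0.6021, -0.1456, 0.1563]
tool_rot: [-179.9, 0.5, 89.3]
force: [-0.2, -0.1, -0.9]
grip_width: 0.0401
```

>>> send_rows([
  [40, 0, 0, 0, 0, 0, 0.143],
  [40, 0, 0, 0, 0, 0, 0.143],
  [40, 0, 0, 0, 0, 0, 0.143],
  [40, 0, 0, 0, 0, 0, 0.143],
  [40, 0, 0, 0, 0, 0, 0.143],
  [40, 0, 0, 0, 0, 0, 0.143],
  [40, 0, 0, 0, 0, 0, 0.143],
  [40, 0, 0, 0, 0, 0, 0.143],
  [40, 0, 0, 0, 0, 0, 0.143],
  [40, 0, 0, 0, 0, 0, 0.143],
  [40, 0, 0, 0, 0, 0, 0.143],
  [40, 0, 0, 0, 0, 0, 0],
])

```text
time_s: 11.25
tool_pos: [0.6024, -0.1351, 0.1563]
tool_rot: [179.9, 0.2, -0.2]
force: [0.6, 1.5, -1.0]
grip_width: 0.04
```

>>> send_rows([
  [40, 3, -5, 45, 0, 0, 0],
  [40, 0, 0, 45, 0, 0, 0],
  [40, 0, 0, 47, 0, 0, 0],
  [40, 0, 0, 0, 0, 0, 0],
  [40, -6, 0, 0, 0, 0, 0],
  [40, -4, 0, 0, 0, 0, 0],
  [40, -4, 0, 0, 0, 0, 0],
  [40, -4, 0, 0, 0, 0, 0],
  [40, -4, 0, 0, 0, 0, 0],
  [40, 0, 0, 0, 0, 0, 0],
])

```text
time_s: 12.25
tool_pos: [0.5858, -0.1283, 0.0219]
tool_rot: [-180.0, -0.2, -0.1]
force: [2.6, -0.1, 1.5]
grip_width: 0.0401
```

>>> send_rows([
  [40, -3, 0, 0, 0, 0, 0],
  [40, -3, 0, 0, 0, 0, 0],
  [40, -3, 0, 0, 0, 0, 0],
  [40, -3, 0, 0, 0, 0, 0],
  [40, 0, 0, 0, 0, 0, 0],
])

```text
time_s: 12.75
tool_pos: [0.5719, -0.1284, 0.0202]
tool_rot: [-180.0, 0.1, -0.1]
force: [1.9, 1.1, 0.0]
grip_width: 0.0399
```

```bash
python3 look.py pics/push7.png
```

```text
[240.0, 233.4, 301.9, 264.3] 0.68
[ 0.51136672 -0.15498057 -8.9370132 ] 0.6522075679537944
front corners [[ 0.45928503 -0.21258913]
 [ 0.5432531  -0.22579376]]
```

View pics/push7.png

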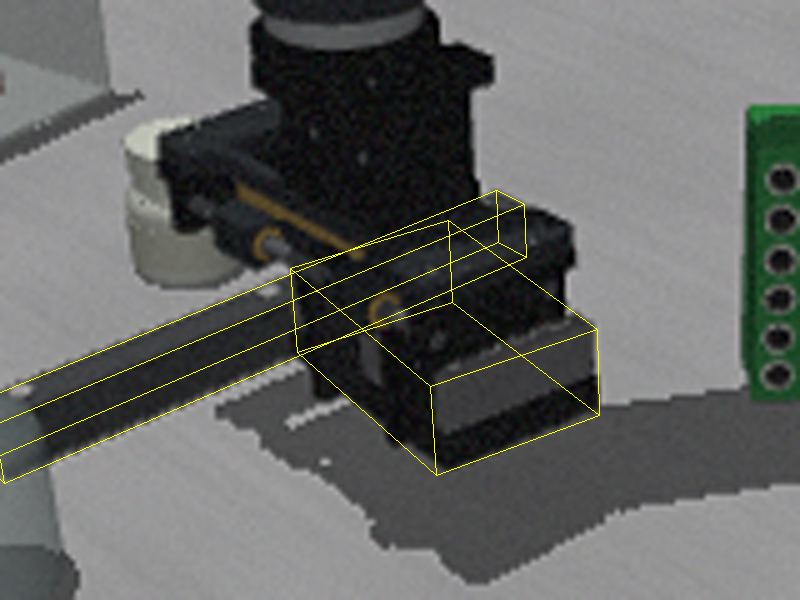

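The block is turning: the fit on the visible heel end gives about −9°. I push the same way until the side is flush with both fingers.

>>> send_rows([
  [40, -3, 0, 0, 0, 0, 0],
  [40, -3, 0, 0, 0, 0, 0],
  [40, -3, 0, 0, 0, 0, 0],
  [40, -3, 0, 0, 0, 0, 0],
  [40, -3, 0, 0, 0, 0, 0],
  [40, -3, 0, 0, 0, 0, 0],
  [40, 0, 0, 0, 0, 0, 0],
])

```text
time_s: 13.55
tool_pos: [0.554, -0.1287, 0.0206]
tool_rot: [-180.0, 0.0, -0.1]
force: [0.3, -0.9, 0.1]
grip_width: 0.04
```

>>> send_rows([
  [40, -3, 0, 0, 0, 0, 0],
  [40, -2, 0, 0, 0, 0, 0],
  [40, 0, 0, 0, 0, 0, 0],
  [40, 10, 0, 0, 0, 0, 0],
  [40, 20, 0, 0, 0, 0, 0],
  [40, 0, 0, -45, 0, 0, 0],
  [40, 0, 0, -45, 0, 0, 0],
  [40, 0, -45, -45, 0, 0, 0],
  [40, 0, -45, 0, 0, 0, 0],
  [40, 0, -45, 0, 0, 0, 0],
  [40, 0, -40, 0, 0, 0, 0],
  [40, 0, 0, 0, 0, 0, 0],
])

```text
time_s: 14.75
tool_pos: [0.58, 0.0457, 0.1455]
tool_rot: [-179.8, 0.1, 0.6]
force: [0.6, 1.0, -0.8]
grip_width: 0.0402
```

```bash
python3 look.py pics/push8.png
```

```text
[240.5, 214.0, 306.3, 260.6] 0.71
[ 0.49436524 -0.16030423 -3.07175708] 0.06948342788892203
front corners [[ 0.44844318 -0.22293341]
 [ 0.53332105 -0.22748827]]
```

View pics/push8.png

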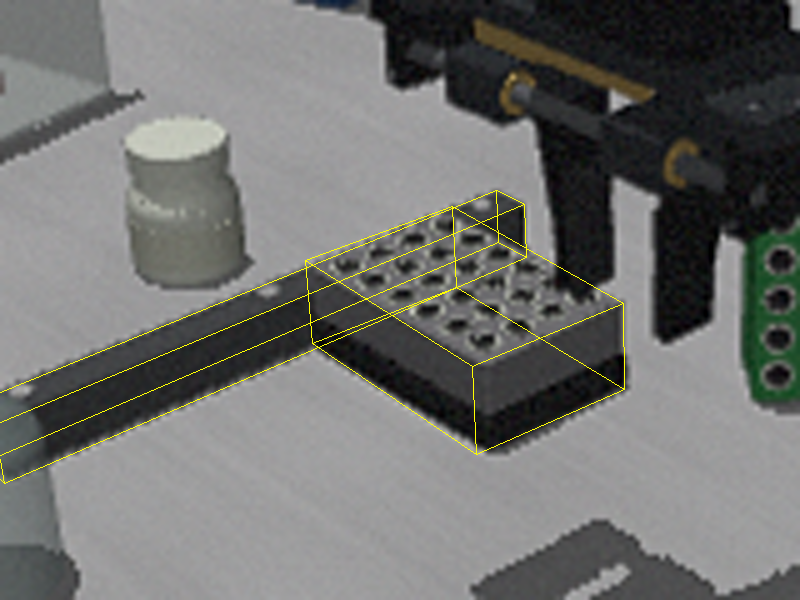

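The block is nearly square, with about −2.5° left. A gripper square-on at the heel would now bring its body into the green box, so I keep yaw 0. I'll give one more small side push, then a final push with closed fingers at the middle of the heel end.

>>> send_rows([
  [40, 0, 44, 0, 0, 0, 0],
  [40, 0, 44, 0, 0, 0, 0],
  [40, 0, 44, 0, 0, 0, 0],
  [40, 0, 43, 0, 0, 0, 0],
  [40, 0, 0, 42, 0, 0, 0],
  [40, 0, 0, 42, 0, 0, 0],
  [40, -10, 0, 41, 0, 0, 0],
  [40, -10, 0, 0, 0, 0, 0],
  [40, 0, 0, 0, 0, 0, 0],
])

```text
time_s: 15.75
tool_pos: [0.5577, -0.1402, 0.0211]
tool_rot: [180.0, 0.1, -0.3]
force: [0.6, 0.2, 1.0]
grip_width: 0.0398
```

>>> send_rows([
  [40, -5, 0, 0, 0, 0, 0],
  [40, -3, 0, 0, 0, 0, 0],
  [40, -3, 0, 0, 0, 0, 0],
  [40, -3, 0, 0, 0, 0, 0],
  [40, -3, 0, 0, 0, 0, 0],
  [40, -2, 0, 0, 0, 0, 0],
  [40, 0, 0, 0, 0, 0, 0],
])

```text
time_s: 16.45
tool_pos: [0.5426, -0.1381, 0.0221]
tool_rot: [180.0, -0.2, -0.0]
force: [4.5, -0.4, 4.2]
grip_width: 0.0396
```

>>> send_rows([
  [40, 25, 0, 0, 0, 0, 0],
  [40, 0, 0, -45, 0, 0, 0],
  [40, 0, 0, -45, 0, 0, 0],
  [40, 0, 0, -45, 0, 0, 0],
  [0, -25, -45, 0, 0, 0, 0],
  [0, -25, -45, 0, 0, 0, 0],
  [0, -25, -45, 0, 0, 0, 0],
  [0, 0, 0, 0, 0, 0, 0],
  [0, 0, 0, 0, 0, 0, 0],
])

```text
time_s: 17.35
tool_pos: [0.4912, -0.0058, 0.1551]
tool_rot: [-180.0, 0.2, 0.1]
force: [-0.2, -0.5, 0.0]
grip_width: 0.0083
```

```bash
python3 look.py pics/push9.png
```

```text
[245.4, 215.4, 311.2, 259.8] 0.58
[ 0.48802738 -0.15796745 -1.09896246] 0.052046818370863335
front corners [[ 0.44428854 -0.22214038]
 [ 0.52927291 -0.22377062]]
```

View pics/push9.png

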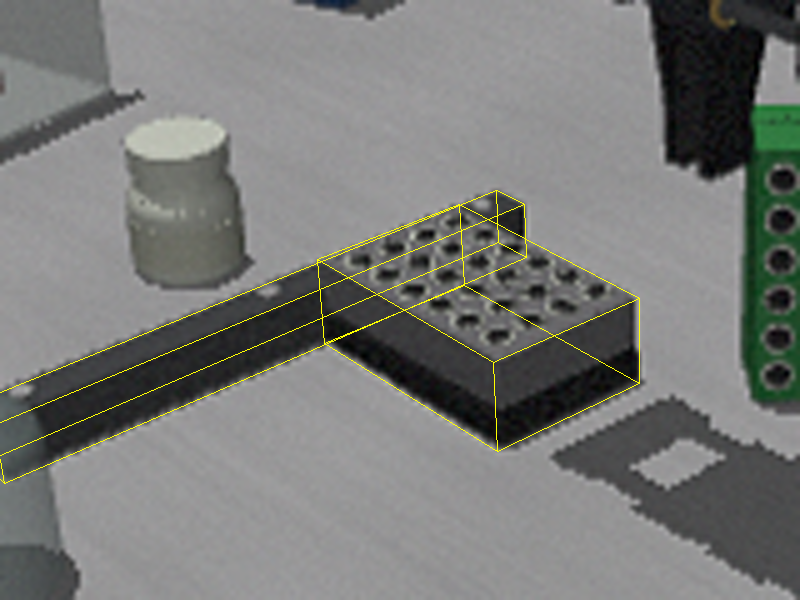

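The block is about −1° off square at the rail. Now the final push with closed fingers at the middle of the heel end.

>>> send_rows([
  [0, -2, 25, 0, 0, 0, 0],
  [0, -1, 24, 0, 0, 0, 0],
  [0, 0, 0, 45, 0, 0, 0],
  [0, 0, 0, 45, 0, 0, 0],
  [0, 0, 0, 43, 0, 0, 0],
  [0, 0, 0, 0, 0, 0, 0],
  [0, 0, 5, 0, 0, 0, 0],
  [0, 0, 5, 0, 0, 0, 0],
  [0, 0, 3, 0, 0, 0, 0],
  [0, 0, 3, 0, 0, 0, 0],
  [0, 0, 0, 0, 0, 0, 0],
])

```text
time_s: 18.55
tool_pos: [0.4908, -0.0723, 0.024]
tool_rot: [-180.0, -0.1, -0.1]
force: [-0.0, -0.2, -0.0]
grip_width: 0.0006
```

>>> send_rows([
  [0, 0, 3, 0, 0, 0, 0],
  [0, 0, 3, 0, 0, 0, 0],
  [0, 0, 2, 0, 0, 0, 0],
  [0, 0, 0, 0, 0, 0, 0],
])

```text
time_s: 18.95
tool_pos: [0.49, -0.0803, 0.0229]
tool_rot: [180.0, -0.0, -0.1]
force: [-0.1, -0.7, 0.0]
grip_width: 0.0001
```

>>> send_rows([
  [0, 0, 2, 0, 0, 0, 0],
  [0, 0, 2, 0, 0, 0, 0],
  [0, 0, 0, 0, 0, 0, 0],
])

```text
time_s: 19.25
tool_pos: [0.4899, -0.0835, 0.0228]
tool_rot: [-180.0, 0.0, -0.1]
force: [0.1, 1.5, -0.5]
grip_width: 0.0006
```

>>> send_rows([
  [0, 0, 2, 0, 0, 0, 0],
  [0, 0, 2, 0, 0, 0, 0],
  [0, 0, 0, 0, 0, 0, 0],
])

```text
time_s: 19.55
tool_pos: [0.4899, -0.0841, 0.0228]
tool_rot: [-179.7, 0.1, 0.0]
force: [-1.2, 9.4, 2.6]
grip_width: 0.0003
```

>>> send_rows([
  [0, 0, 2, 0, 0, 0, 0],
  [0, 0, 2, 0, 0, 0, 0],
  [0, 0, 0, 0, 0, 0, 0],
  [0, 0, 0, 0, 0, 0, 0],
])

```text
time_s: 19.95
tool_pos: [0.4898, -0.0842, 0.0228]
tool_rot: [-179.4, 0.1, 0.2]
force: [-2.3, 16.6, 4.2]
grip_width: 0.0003
```

>>> send_rows([
  [0, 0, -10, 0, 0, 0, 0],
  [0, 0, -20, 0, 0, 0, 0],
  [0, 0, 0, -45, 0, 0, 0],
  [0, 0, 0, -45, 0, 0, 0],
  [0, 0, 0, -45, 0, 0, 0],
  [0, 0, -45, -40, 0, 0, 0],
  [0, 0, -45, -40, 0, 0, 0],
  [0, 0, -45, 0, 0, 0, 0],
  [0, 0, -45, 0, 0, 0, 0],
  [0, 0, -45, 0, 0, 0, 0],
  [0, 0, -45, 0, 0, 0, 0],
  [0, 0, 0, 0, 0, 0, 0],
])

```text
time_s: 21.15
tool_pos: [0.4891, 0.2, 0.2237]
tool_rot: [-180.0, -0.0, 0.5]
force: [-0.4, -0.1, -0.7]
grip_width: 0.0005
```

```bash
python3 look.py pics/x.png; python3 - <<'E'
from h import *
t=env.read_camera("top");s=env.read_camera("scene")
try:
    m=find("top","block",(385,290));print("top",m["rect"]);print(fit({"top":m["region"]},(.085,.13,.045),[.488,-.158,0]))
    for n,uv,z in(("bottle",(399,180),.055),("jar",(480,268),.035),("cap",(352,193),.009),("tipbox",(145,275),.025)):
        q=find("top",n,uv)["rect"];print(n,np.round(ray("top",((q[0]+q[2])/2,(q[1]+q[3])/2),z)[:2],3))
except Exception as e:print(e)
A=cv2.resize(t[190:340,320:470,::-1],(400,400),interpolation=cv2.INTER_CUBIC);B=cv2.resize(s[190:290,220:320,::-1],(400,400),interpolation=cv2.INTER_CUBIC)
cv2.imwrite("pics/fin10.png",np.hstack([A,B]))
E
```

```text
[242.7, 213.0, 308.5, 259.4] 0.97
[ 0.48814392 -0.15988936 -1.81583512] 0.05397148676171082
front corners [[ 0.4436056  -0.22351003]
 [ 0.52856292 -0.22620342]]
top [370.8, 264.5, 432.9, 308.6]
(array([ 0.48765265, -0.15646038,  0.53255086]), np.float64(0.04072880452711447))
bottle [ 0.739 -0.154]
jar [ 0.528 -0.333]
cap [ 0.712 -0.046]
tipbox [0.509 0.425]
```

View pics/fin10.png

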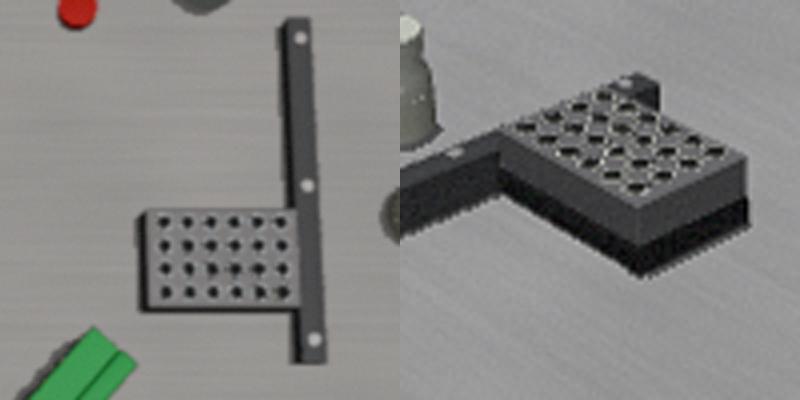

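The top view shows the block flat with wells up and its head on the rail at (298,258), wholly within the rail's length. The scene view agrees. I check the angle more precisely from the rail screws and the well centres.

```bash
python3 - <<'E'
from h import *
a=np.mean([env.read_camera("top").astype(float) for _ in range(4)],0).mean(2)
S=4;g=cv2.resize(a.astype(np.float32),None,fx=S,fy=S,interpolation=cv2.INTER_CUBIC)
def cent(m,off):
    n,l,st,c=cv2.connectedComponentsWithStats(m.astype(np.uint8))
    return [(((c[i]+.5)/S-.5)+off,st[i,4]) for i in range(1,n) if 40<st[i,4]<700]
sub=g[190*S:340*S,425*S:446*S]
sc=[p for p,_ in cent(sub>130,[425,190]) if 430<p[0]<441]
P=np.array([ray("top",p,.03)[:2] for p in sc]);print("screws",np.round(P,4).tolist())
f=np.polyfit(P[:,0],P[:,1],1);print("rail yaw",np.degrees(np.arctan(f[0])),"front y at .488",np.polyval(f,.488)+.011)
bw=g[266*S:307*S,375*S:431*S];w=[p for p,_ in cent(bw<np.float32(65),[375,266])]
W=np.array([ray("top",p,.045)[:2] for p in w]);print(len(W),g[266*S:307*S,375*S:431*S].min(),np.round(W,3).tolist())
if len(W)>=20:
    c,(ww,hh),ang=cv2.minAreaRect((W*1000).astype(np.float32));print(c,ww,hh,ang)
E
```

```text
screws [[0.6821, -0.2344], [0.552, -0.2346], [0.422, -0.2348]]
rail yaw 0.09900034541883154 front y at .488 -0.2237202871283031
25 13.128906 [[0.532, -0.216], [0.518, -0.109], [0.518, -0.129], [0.518, -0.148], [0.518, -0.168], [0.518, -0.187], [0.518, -0.207], [0.498, -0.109], [0.498, -0.129], [0.498, -0.148], [0.499, -0.168], [0.499, -0.187], [0.499, -0.207], [0.479, -0.11], [0.479, -0.129], [0.479, -0.149], [0.479, -0.168], [0.479, -0.187], [0.479, -0.207], [0.459, -0.11], [0.46, -0.129], [0.46, -0.149], [0.46, -0.168], [0.46, -0.188], [0.46, -0.207]]
(495.8609619140625, -162.99476623535156) 72.66150665283203 107.20330047607422 0.2984691262245178
```

The rail is at 0.1° and the wells grid at about 0.3°. The head is at y ≈ −0.223 and the rail front at −0.2237, so it is flush. The bystanders haven't moved beyond measurement noise and the robot is clear, so I hand in.

```bash
python3 -c "
from cell import env
print(env.get_obs()['time_s'],env.sign_off())"
```

```text
the job is handed in; nothing more can be done
21.8 None
```

I pushed the grey block over towards the rail, so it lies flat with its wells up. I then slid it until its leading end sat on the rail, by pushing only, and handed in at 21.8 s.

The first push along the bench jammed one corner on the rail with the block about 15° off square. I mended that with two sideways pushes on the heel and a final push of about 17 N.

**Last checks:**
- **Flush:** rail screws and well centres in the top picture put the head within about 1 mm of the rail face and about 0.2° off parallel. The block's width spans x 0.445 to 0.530, on a rail that runs from 0.40 to 0.70.
- **Disagreement:** the scene-camera outline fit gave −1.8° for the block. I trusted the well centres instead, because that mask is less precise and the top outline fit gave +0.5°.
- **Bystanders:** the bottle, jar, cap and tip box were all within 5 mm of their first readings, which I take as detection noise.
- **Look-alikes:** I did not re-measure the green and orange boxes. I planned every move clear of them and saw no unexpected force.

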